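# Tip burnishing balls from a spouted scoop into a narrow-mouthed can

## Task

Pick up the steel scoop by its wooden grip and, with the scoop still level, bring its turned-down lip just inside the mouth of the open narrow-necked can. Then tip it so that both steel balls run into the can, none missing it, keeping the lip in the mouth until both have dropped. Finally stand the scoop back upright on the bench and let go; leave the can, the capped can and the dish standing where they are.

Things in the scene. Friction and masses are not known exactly. Their poses are not given: they have to be found in the camera images.
- scoop: Straight sheet-steel scoop, 0.35 kg: narrow open channel, 28 mm wide (22 inside), on a dark foot (x -55 to 35 mm, 56 wide). Origin: underside of the foot, below the grip; x along the channel to the spout, z up. Spans x -59 to 129 mm. The floor rises 0.06 rad to the spout, so balls stay at the back while it is level; 30 to 40 degrees nose-down (about +y) empties it.
- scoop_grip (a point): Middle of the scoop's wooden grip, 80 mm above the scoop's origin, axes as the scoop's. A block bridging the channel, 24 mm thick along x, 50 mm wide along y, 44 mm tall (top at 102 mm). Pinch it across its thickness, fingers fore and aft, from above, tips no lower than 62 mm above the foot's underside. The balls roll under it.
- scoop_lip (a point): Middle of the lower edge of the scoop's turned-down lip, at x = 116, z = 19 mm in the scoop's frame, axes as the scoop's. The lip is 28 mm wide and hangs 15 mm below the spout's underside (z = 34). A slanting guard plate lies over it, parallel, 24 mm clear, from x = 105, z = 69 down to x = 129, z = 45 mm, on side cheeks; the balls drop between lip and guard.
- can: Open aluminium can with a narrow neck, 110 mm tall, 0.7 kg, loose: body 92 mm diameter up to 70 mm, shoulder up to 84 mm, then a straight neck 68 mm outside, 62 mm inside, wall 3 mm, up to the rim at z = 110 mm. Origin: centre of its underside, z up; mouth centre straight above.
- ball_1_center (a point): First bright steel burnishing ball, 14 mm diameter, 11 g; this point is its centre. It starts at the closed back end of the scoop's channel and rolls freely.
- ball_2_center (a point): Second bright steel burnishing ball, 14 mm diameter, 11 g; this point is its centre. It starts at the closed back end of the scoop's channel and rolls freely.
- capped_can: Bystander: shorter aluminium can, 80 mm diameter, 80 mm tall with its black cap on. Origin: centre of its underside.
- dish: Bystander: white enamel dish, wide and open, 96 mm rim diameter, 40 mm tall. Origin: centre of its underside.
Things that resemble listed ones, but are neither listed nor needed, are in the scene too. What is meant by the scoop is not orange or purple, and is the smaller of those in its own colour.

How it is judged:
By the outcome, as a careful person would: the job done as asked, in the order asked, and still so for the second after the job is handed in, with the robot touching nothing.
It also fails if it takes over 67 s, if anything falls off the work surface, if the arm or the gripper's body presses on something with over 40 N, if the wrist force passes 120 N, or if a joint passes its speed limit or range.

## Robot

A 6-joint arm with a two-finger parallel gripper is mounted at the origin on the work surface. World frame = base frame: x ahead of the robot, y to its left, z up, the work surface at z = 0. Lengths are in m, angles in rad, forces in N, time in s.
With the tool pointing down it reaches from about 0.425 to 0.95 m from the base axis. Payload 3.5 kg.
Tool frame: the origin (TCP) lies on the centre line of the jaws, within the pads' length; the fingertips stand 14 mm ahead of it and the grasp point (between the pads) lies 5 mm behind it (tips_ahead is the distance from the TCP to the fingertips, in m); y points along the fingers, z is the direction in which the jaws open and shut, and the axes are right-handed (so a half turn about y gives the same grasp; the last joint's range is limited). The gripper opens to 85 mm and grips with 20 to 120 N. Pads are 22 mm wide; open, the fingers measure 114 mm over their backs; the gripper's body (76 mm by 85 mm) begins 54 mm behind the grasp point. The pads swing forward as they close: fully open they stand 13 mm farther back than shut.
Start: joints at [-1.33, 0.286, 1.577, -0, 1.279, -0.15], TCP at [0.257, -0.624, 0.245] pointing down, gripper open.
Joint ranges: [-2.77, 2.77], [-0.9, 2.22], [0.21, 2.48], [-1.53, 4.67], [0.24, 2.81], [-2.84, 2.84]. Speed limits (rad/s): [2.79, 2.79, 3.14, 3.14, 3.14, 3.14].

## Interface

Orientations are given as a unit quaternion [x, y, z, w].
In Python, from plant import get_state, read_camera, sign_off, tips_ahead gives the robot as it stands.
- The arm moves only by the tool send_rows, never from a script. Its argument "plan" is a list of rows, each a list of 2 entries, a list of its own where there are three numbers: the shift along the tool's x, y, z in units of 12 cm (1.0 is 12 cm), then the turn, a rotation vector about the tool's x, y, z in units of 360 degrees (1.0 is 360 degrees). In form: [[[tx, ty, tz], [rx, ry, rz]], ...]. A call has 1 to 12 rows; each row shifts and turns the commanded pose from where the row before left it, along the tool's axes as they then stand; what a row does not reach is not made up. A row lasts 1/10 s, in which the tool goes at most 50 mm and 8.59 degrees, less where a joint would pass 70% of its speed; a pose out of reach is approached as far as the arm can. A call with a number of a shift or a turn outside -1 to 1 is refused whole. A call with a gripper value outside its range is refused whole. "gripper" is the closure, from 0 (fully open) to 1 (shut), set as the call begins (left out, the last holds). The fingers move at their own pace and stop on an object; "grip_force" is the grip in N (left out, the last holds). Time passes only in rows, so rows that do not move let the fingers close. It gives the time, the measured TCP pose, the force and the opening at its end, in the units of the state.
- get_state(): the state, without advancing time (a new reading comes with each control period).
- read_camera(name): name is "scene" or "top"; returns a dict with "img" (420x560x3 uint8, blue, green, red), "fx", "fy", "cx", "cy" (pixels), "D" ([k1, k2, p1, p2, k3] as OpenCV has them; the pictures are not rectified), "world_from_camera" (4x4, takes a point from camera to world coordinates). Camera axes: x right, y down, z forward; pixel columns grow to the right and rows downward; lengths in m; the calibration is good to about 2 mm. A picture is of the moment at which its call begins. There is no depth.
- sign_off(): hands the job in, once; it reports no verdict.
The state is a dict: "time": time; "qpos": joint angles; "dq": joint speeds; "joint_efforts": joint torques, N m; "eef_pos": TCP position; "tcp_rot": TCP orientation; "contact_force": force on the tool from outside, world axes, zero at the start; "wrist_torque": the same for the moment, N m; "opening": opening from 0.0 (shut) to 1.0 (fully open).
Only numpy, scipy, OpenCV 4.12 (cv2) and the standard library are available. Lean on these libraries where they do the work, as an engineer would, in place of code of your own. Each camera call takes 0.05 s, during which the arm holds its last target. There are 200 camera calls.

## Working session

There is one attempt and no reset: what is moved stays moved. The work goes in short steps, Python scripts to look and compute and a tool call to move; the robot and the scene stay as the last step left them, time stands still between calls to the robot, and variables do not carry over. Pictures are saved under pics/ and viewed, about 8 in all and at most 12, crops included, and the job is handed in when it is done.

Besides the shell and the picture viewer there is one more tool, called after ">>>" as name(argument=value, ...) on one line, values as JSON. send_rows: Moves the arm, as the interface text tells. Its arguments: {"type":"object","properties":{"plan":{"type":"array"},"gripper":{"type":"number"},"grip_force":{"type":"number"}},"required":["plan"]}

```bash
mkdir -p pics; ls; python3 - <<'E'
from plant import *
import cv2
s=get_state();print({k:s[k] for k in s}); print(tips_ahead)
for n in("scene","top"):
    c=read_camera(n);cv2.imwrite(f"pics/{n}0.png",c["img"]);print(n,c["fx"],c["fy"],c["cx"],c["cy"],c["D"]);print(c["world_from_camera"])
E
```

```text
pics
{'time': 0.0, 'qpos': array([-1.32998637e+00,  2.87180831e-01,  1.57820932e+00, -3.42469702e-06,
        1.27859652e+00, -1.49974206e-01]), 'dq': array([ 0.00041349, -0.00054489, -0.00043593, -0.00069571,  0.00057858,
        0.00141379]), 'joint_efforts': array([ 2.17849898e-03, -4.05979514e+01, -2.92625248e+01, -9.05937213e-05,
        5.81651213e-03, -1.86434654e-06]), 'eef_pos': array([ 0.25700573, -0.62346883,  0.24391953]), 'tcp_rot': array([-0.13732544,  0.69449661, -0.69280563,  0.13724627]), 'contact_force': array([0.22815415, 0.07077741, 0.30174359]), 'wrist_torque': array([-0.00980555, -0.04117074, -0.08944198]), 'opening': 0.9990403886038439}
0.014
scene 430.4463969323416 430.4463969323416 285.2207494467361 210.34033323962157 [0.04548913 0.         0.         0.         0.        ]
[[-0.10099576  0.82855058 -0.55073024  1.05501355]
 [ 0.99482072  0.09048722 -0.04630115 -0.0364146 ]
 [ 0.01147121 -0.55255407 -0.83339811  1.00225187]
 [ 0.          0.          0.          1.        ]]
top 526.7532207822927 526.7532207822927 286.15451233480934 214.03144941898134 [-0.19928973  0.          0.          0.          0.        ]
[[ 0.0229774  -0.98450857  0.17382436  0.18722584]
 [-0.99971208 -0.02382912 -0.00281432 -0.06763653]
 [ 0.00691281 -0.17370965 -0.98477265  1.54069463]
 [ 0.          0.          0.          1.        ]]
```

View pics/scene0.png

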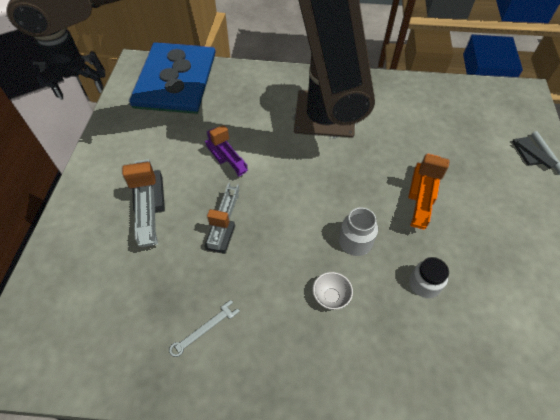

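View pics/top0.png

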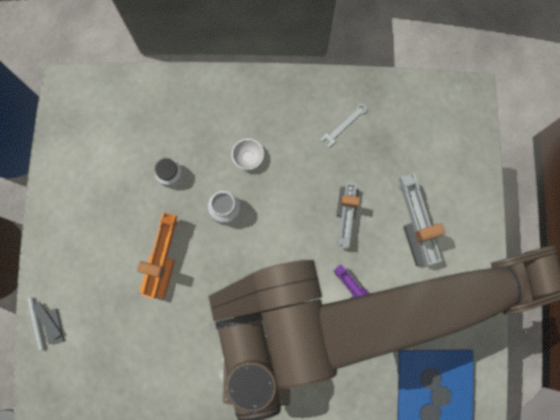

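Candidates for the scoop (top-image pixels): orange (160,258), purple (350,280), large steel (424,222), small steel (348,215). The description picks the small steel one. Cans: open (224,206), capped (167,172), dish (248,155). Next is a close crop to check the choice.

```bash
cat > h.py <<'E'
import numpy as np, cv2
from plant import *
def ray(c,p):
    K=np.array([[c["fx"],0,c["cx"]],[0,c["fy"],c["cy"]],[0,0,1]])
    u=cv2.undistortPoints(np.array([[p]],float),K,np.array(c["D"]))[0,0]
    T=np.array(c["world_from_camera"]);d=T[:3,:3]@[u[0],u[1],1];return T[:3,3],d/np.linalg.norm(d)
def plane(c,p,z):
    o,d=ray(c,p);return o+d*(z-o[2])/d[2]
def tri(a,p,b,q):
    o,d=ray(a,p);o2,e=ray(b,q)
    t=np.linalg.lstsq(np.c_[d,-e],o2-o,rcond=None)[0];x,y=o+d*t[0],o2+e*t[1]
    return (x+y)/2,np.linalg.norm(x-y)
def proj(c,P):
    T=np.linalg.inv(np.array(c["world_from_camera"]));K=np.array([[c["fx"],0,c["cx"]],[0,c["fy"],c["cy"]],[0,0,1]])
    return cv2.projectPoints(np.array(P,float).reshape(-1,1,3),cv2.Rodrigues(T[:3,:3])[0],T[:3,3],K,np.array(c["D"]))[0][:,0]
E
python3 - <<'E'
from h import *
a=read_camera("scene");b=read_camera("top")
def crop(i,x,y,w,h,s):return cv2.resize(i[y:y+h,x:x+w],None,fx=s,fy=s,interpolation=cv2.INTER_CUBIC)
A=crop(a["img"],195,170,60,90,6.6667);B=crop(b["img"],320,175,60,90,6.6667)
cv2.imwrite("pics/c1.png",np.hstack([A,B]))
cv2.imwrite("pics/c2.png",np.hstack([crop(a["img"],300,190,160,130,2.5),crop(b["img"],140,125,160,130,2.5)]))
def wood(c,x,y,w,h):
    hsv=cv2.cvtColor(c["img"],cv2.COLOR_BGR2HSV);m=cv2.inRange(hsv,(5,110,80),(22,255,255));k=np.zeros_like(m);k[y:y+h,x:x+w]=m[y:y+h,x:x+w]
    cs=max(cv2.findContours(k,0,2)[0],key=cv2.contourArea);M=cv2.moments(cs);print(cv2.minAreaRect(cs),cv2.boundingRect(cs));return M["m10"]/M["m00"],M["m01"]/M["m00"]
p=wood(a,195,200,50,35);q=wood(b,330,185,45,35);print(p,q,tri(a,p,b,q),plane(b,q,.1))
E
```

```text
((218.90003967285156, 216.20004272460938), (23.255107879638672, 12.969194412231445), 26.56505012512207) (207, 209, 22, 19)
((350.3366394042969, 200.6336669921875), (17.114639282226562, 8.557319641113281), 5.710593223571777) (342, 196, 18, 10)
(218.49534450651768, 215.9702048417132) (350.4136363636364, 200.50454545454545) (array([ 0.48663001, -0.25227835,  0.08897465]), np.float64(0.0001105440508186014)) [ 0.48434733 -0.25082125  0.1       ]
```

View pics/c1.png

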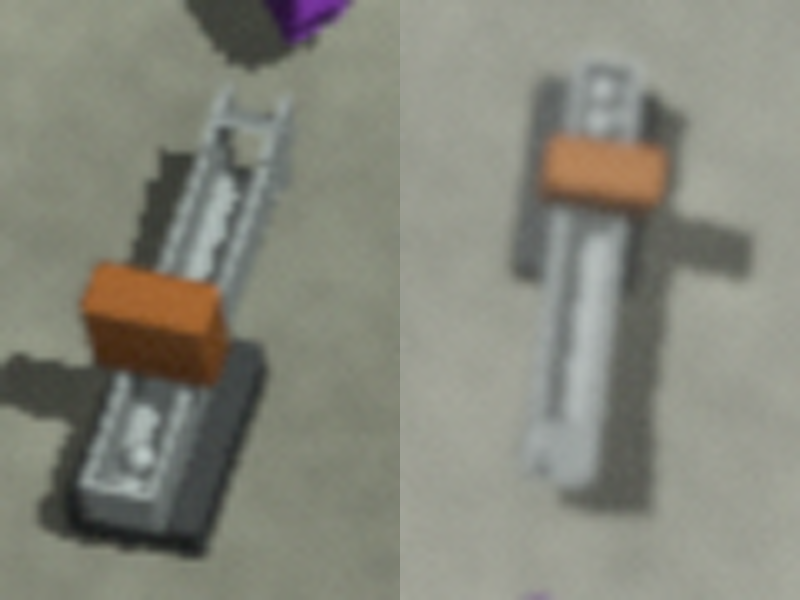

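View pics/c2.png

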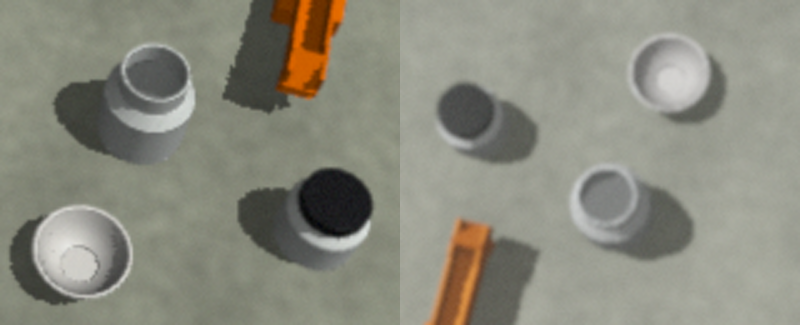

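```bash
python3 - <<'E'
from h import *
from scipy.spatial.transform import Rotation as Ro
a=read_camera("scene");b=read_camera("top")
s1=lambda u,v:((u+.5)/6.6667-.5+195,(v+.5)/6.6667-.5+170)
s2=lambda u,v:((u-400+.5)/6.6667-.5+320,(v+.5)/6.6667-.5+175)
p,q=s1(153,295),s2(604,171)
print("griptop",plane(a,p,.102),plane(b,q,.102),tri(a,p,b,q))
for n,P in (("far",((100,262),(222,287))),("near",((82,305),(210,327)))):
    x=[plane(a,s1(*k),.102) for k in P];print(n,x,np.degrees(np.arctan2(*(x[0]-x[1])[[1,0]])),np.linalg.norm(x[0]-x[1]))
x=[plane(b,s2(*k),.102) for k in ((550,138),(665,150))];print("topedge",x)
x=[plane(b,s2(606,62),.05),plane(b,s2(565,482),.055)];d=x[1]-x[0];print("axis",x,np.degrees(np.arctan2(d[1],d[0])),np.linalg.norm(d))
# foot corners in scene
x=[plane(a,s1(*k),.0) for k in ((78,540),(203,556))];print("footback",x,np.linalg.norm(x[0]-x[1]))
p,q=(362.5,218.9),(223.7,202.7);print("mouth",plane(a,p,.11),plane(b,q,.11),tri(a,p,b,q))
s=get_state();print(Ro.from_quat(s["tcp_rot"]).as_matrix().round(3))
E
```

```text
griptop [ 0.48874026 -0.25282638  0.102     ] [ 0.48471612 -0.24989417  0.102     ] (array([ 0.48590683, -0.2521535 ,  0.09759806]), np.float64(0.0034080626745042067))
far [array([ 0.47630084, -0.2753117 ,  0.102     ]), array([ 0.48243579, -0.22793778,  0.102     ])] -97.37877590662046 0.047769511160269784
near [array([ 0.49596416, -0.27814033,  0.102     ]), array([ 0.50041155, -0.22925806,  0.102     ])] -95.19855640040156 0.04908416866475663
topedge [array([ 0.49828068, -0.22706827,  0.102     ]), array([ 0.49439726, -0.27572329,  0.102     ])]
axis [array([ 0.5441709 , -0.25737342,  0.05      ]), array([ 0.35864319, -0.23946498,  0.055     ])] 174.4864887557759 0.18645708229548924
footback [array([ 0.54098191, -0.2849468 ,  0.        ]), array([ 0.54280073, -0.23501214,  0.        ])] 0.04996777641257099
mouth [0.46988051 0.10535474 0.11      ] [0.46748249 0.10223277 0.11      ] (array([0.46813578, 0.10417134, 0.10725047]), np.float64(0.003205371078752249))
[[-0.925 -0.     0.381]
 [-0.381  0.001 -0.925]
 [-0.    -1.    -0.001]]
```

>>> send_rows(plan=[[[0,0,0],[0,-0.0215,0]],[[0,0,0],[0,-0.0216,0]],[[0,0,0],[0,-0.0216,0]],[[0,0,0],[0,-0.0216,0]],[[0,0,0],[0,-0.0216,0]],[[0,0,0],[0,-0.0216,0]],[[0,0,0],[0,-0.0215,0]],[[0,0,0],[0,-0.0215,0]]], gripper=0, grip_force=80)

```text
time: 1.1
eef_pos: [0.2571, -0.624, 0.2452]
tcp_rot: [-0.477, 0.522, -0.522, 0.477]
contact_force: [-0.1, 0.4, 0.8]
opening: 1.001
```

>>> send_rows(plan=[[[-0.27,0,0.134],[0,0,0]],[[-0.27,0,0.134],[0,0,0]],[[-0.27,0,0.134],[0,0,0]],[[-0.27,0,0.134],[0,0,0]],[[-0.27,0,0.134],[0,0,0]],[[-0.27,0,0.134],[0,0,0]],[[-0.27,0,0.134],[0,0,0]],[[-0.27,0,0.134],[0,0,0]],[[-0.27,0,0.134],[0,0,0]],[[-0.27,0,0.134],[0,0,0]],[[-0.27,0,0.134],[0,0,0]],[[0,0,0],[0,0,0]]])

```text
time: 2.3
eef_pos: [0.4689, -0.2831, 0.2454]
tcp_rot: [-0.476, 0.522, -0.522, 0.477]
contact_force: [0.0, -0.4, 0.4]
opening: 1.002
```

```bash
cat >> h.py <<'E'
from scipy.spatial.transform import Rotation as Ro
def go(P,tz=None):
    "remaining shift (units 12cm, tool axes) to TCP target P; turn left to make tool y down & tool z along angle tz (deg)"
    s=get_state();R=Ro.from_quat(s["tcp_rot"]).as_matrix();print("t",s["time"],"pos",s["eef_pos"].round(4),"q",s["qpos"].round(2),"F",s["contact_force"].round(1),"open",round(s["opening"]*85,1))
    print("shift",(R.T@(np.array(P)-s["eef_pos"])/.12).round(3))
    if tz is not None:
        a=np.radians(tz);z=np.array([np.cos(a),np.sin(a),0]);y=np.array([0,0,-1.]);G=np.c_[np.cross(y,z),y,z]
        print("turn",(Ro.from_matrix(R.T@G).as_rotvec()/2/np.pi).round(4))
E
python3 - <<'E'
from h import *
go((.487,-.2515,.08),-5.5)
E
```

```text
t 2.3 pos [ 0.4689 -0.2831  0.2454] q [-0.73  0.01  1.89  0.    1.25 -0.64] F [ 0.  -0.4  0.4] open 85.2
shift [-0.274  1.379  0.125]
turn [-0.0001  0.0007 -0.0002]
```

>>> send_rows(plan=[[[-0.137,0,0.062],[0,0.0007,0]],[[-0.137,0,0.062],[0,0,0]],[[0,0.2,0],[0,0,0]],[[0,0.2,0],[0,0,0]],[[0,0.2,0],[0,0,0]],[[0,0.2,0],[0,0,0]],[[0,0,0],[0,0,0]]])

```text
time: 3.0
eef_pos: [0.483, -0.2541, 0.1454]
tcp_rot: [-0.475, 0.527, -0.522, 0.473]
contact_force: [-1.0, 0.4, -0.2]
opening: 1.001
```

```bash
python3 - <<'E'
from h import *
go((.487,-.2515,.08),-5.5)
a=read_camera("scene");b=read_camera("top")
A=cv2.resize(a["img"][150:270,170:270],None,fx=4,fy=4,interpolation=2);B=cv2.resize(b["img"][160:280,300:400],None,fx=4,fy=4,interpolation=2)
cv2.imwrite("pics/c3.png",np.hstack([A,B]))
E
```

```text
t 3.0 pos [ 0.483  -0.2541  0.1454] q [-0.67  0.11  1.97 -0.    1.06 -0.57] F [-1.   0.4 -0.2] open 85.1
shift [-0.023  0.545  0.035]
turn [ 0.0011 -0.0008 -0.0006]
```

View pics/c3.png

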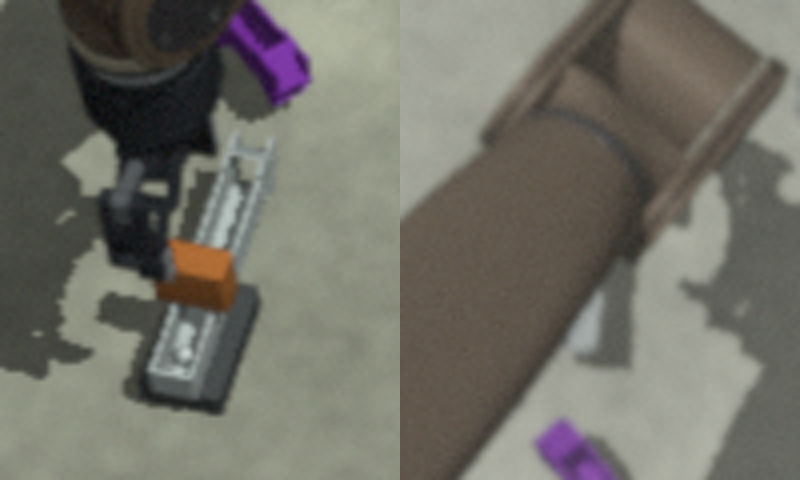

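```bash
python3 - <<'E'
from h import *
a=read_camera("scene");s=get_state();R=Ro.from_quat(s["tcp_rot"]).as_matrix();p=s["eef_pos"]
P=[p+R@np.array(k) for k in ([0,0,0],[0,0,.0425],[-.011,.001,.0425],[.011,.001,.0425],[-.011,.001,.057],[.011,.001,.057],[-.011,.001,-.0425],[.011,.001,-.0425],[0,-.06,0])]
print((proj(a,P)-[170,150])*4)
print(R.round(3))
print((proj(a,[(.487,-.2515,.102)])-[170,150])*4)
E
```

```text
[[176.12188431 206.60905188]
 [154.98514846 264.88190399]
 [173.32126696 269.09913408]
 [137.14070984 262.51986109]
 [166.02182504 289.6379106 ]
 [129.56593704 282.96803705]
 [213.82795932 154.9168636 ]
 [179.1715948  148.83151427]
 [162.92886073 146.60973604]]
[[-0.101  0.001  0.995]
 [-0.995 -0.001 -0.101]
 [ 0.001 -1.     0.001]]
[[192.733906   253.16377186]]
```

>>> send_rows(plan=[[[-0.022,0.05,0.034],[0.001,-0.0008,-0.0006]],[[0,0.1,0],[0,0,0]],[[0,0.1,0],[0,0,0]],[[0,0.1,0],[0,0,0]],[[0,0.1,0],[0,0,0]],[[0,0.05,0],[0,0,0]],[[0,0,0],[0,0,0]],[[0,0,0],[0,0,0]]])

```text
time: 3.95
eef_pos: [0.4902, -0.2532, 0.0893]
tcp_rot: [0.475, -0.521, 0.526, -0.476]
contact_force: [-0.4, -0.8, -1.0]
opening: 0.999
```

```bash
python3 - <<'E'
from h import *
go((.487,-.2515,.08),-5.5)
E
```

```text
t 3.95 pos [ 0.4902 -0.2532  0.0893] q [-0.66  0.2   1.99  0.    0.94 -0.57] F [-0.4 -0.8 -1. ] open 84.9
shift [-0.012  0.077 -0.028]
turn [-0.001   0.0001  0.0006]
```

>>> send_rows(plan=[[[-0.01,0.035,-0.028],[0,0,0]],[[0,0.035,0],[0,0,0]],[[0,0,0],[0,0,0]],[[0,0,0],[0,0,0]]])

```text
time: 4.35
eef_pos: [0.4869, -0.2516, 0.0809]
tcp_rot: [0.475, -0.521, 0.526, -0.476]
contact_force: [-0.3, 0.1, 0.6]
opening: 1.004
```

>>> send_rows(plan=[[[0,0,0],[0,0,0]],[[0,0,0],[0,0,0]],[[0,0,0],[0,0,0]],[[0,0,0],[0,0,0]],[[0,0,0],[0,0,0]],[[0,0,0],[0,0,0]],[[0,0,0],[0,0,0]],[[0,0,0],[0,0,0]],[[0,0,0],[0,0,0]],[[0,0,0],[0,0,0]]], gripper=1, grip_force=80)

```text
time: 5.35
eef_pos: [0.4872, -0.2516, 0.0813]
tcp_rot: [0.475, -0.521, 0.526, -0.476]
contact_force: [1.2, 2.1, 3.6]
opening: 0.269
```

```bash
python3 - <<'E'
from h import *
go((.487,-.2515,.08),-5.5)
E
```

```text
t 5.35 pos [ 0.4872 -0.2516  0.0813] q [-0.66  0.2   2.01  0.    0.92 -0.57] F [1.2 2.1 3.6] open 22.8
shift [-0.001  0.01  -0.002]
turn [-0.0011  0.0001  0.0006]
```

>>> send_rows(plan=[[[0,-0.03,0],[0,0,0]],[[0,-0.06,0],[0,0,0]],[[0,-0.1,0],[0,0,0]],[[0,-0.12,0],[0,0,0]],[[0,-0.12,0],[0,0,0]],[[0,-0.12,0],[0,0,0]],[[0,-0.12,0],[0,0,0]],[[0,-0.12,0],[0,0,0]],[[0,-0.12,0],[0,0,0]],[[0,-0.1,0],[0,0,0]],[[0,-0.05,0],[0,0,0]],[[0,0,0],[0,0,0]]])

```text
time: 6.55
eef_pos: [0.4867, -0.2514, 0.2094]
tcp_rot: [0.475, -0.52, 0.527, -0.476]
contact_force: [0.0, -0.2, -4.9]
opening: 0.268
```

>>> send_rows(plan=[[[-0.06,0,0.01],[0,0,0]],[[-0.1,0,0.02],[0,0,0]],[[-0.13,0,0.03],[0,0,0]],[[-0.13,0,0.03],[0,0,0]],[[-0.13,0,0.03],[0,0,0]],[[-0.13,0,0.03],[0,0,0]],[[-0.13,0,0.03],[0,0,0]],[[-0.13,0,0.03],[0,0,0]],[[-0.13,0,0.03],[0,0,0]],[[-0.13,0,0.03],[0,0,0]],[[-0.13,0,0.03],[0,0,0]],[[-0.13,0,0.03],[0,0,0]]])

```text
time: 7.75
eef_pos: [0.5427, -0.0789, 0.2077]
tcp_rot: [0.475, -0.521, 0.526, -0.476]
contact_force: [-0.2, -0.4, -4.4]
opening: 0.269
```

>>> send_rows(plan=[[[-0.13,0,0.03],[0,0,0]],[[-0.13,0,0.03],[0,0,0]],[[-0.13,0,0.03],[0,0,0]],[[-0.13,0,0.03],[0,0,0]],[[-0.13,0,0.03],[0,0,0]],[[-0.13,0,0.03],[0,0,0]],[[-0.13,0,0.03],[0,0,0]],[[-0.13,0,0.03],[0,0,0]],[[-0.13,0,0.02],[0,0,0]],[[-0.1,0,0.01],[0,0,0]],[[-0.05,0,0],[0,0,0]],[[0,0,0],[0,0,0]]])

```text
time: 8.95
eef_pos: [0.5896, 0.075, 0.2072]
tcp_rot: [0.475, -0.521, 0.526, -0.476]
contact_force: [-0.1, 0.4, -4.3]
opening: 0.272
```

```bash
python3 - <<'E'
from h import *
go((.5939,.0919,.21),-5.5)
a=read_camera("scene");b=read_camera("top");cv2.imwrite("pics/s4.png",a["img"])
A=cv2.resize(a["img"][130:280,290:430],None,fx=4,fy=4,interpolation=2);B=cv2.resize(b["img"][130:280,190:250],None,fx=4,fy=4,interpolation=2)
cv2.imwrite("pics/c4.png",np.hstack([A,B]))
E
```

```text
t 8.95 pos [0.5896 0.075  0.2072] q [-0.04  0.14  1.82 -0.    1.18  0.05] F [-0.1  0.4 -4.3] open 23.1
shift [-0.144 -0.024  0.023]
turn [-0.0009  0.0003  0.0006]
```

View pics/c4.png

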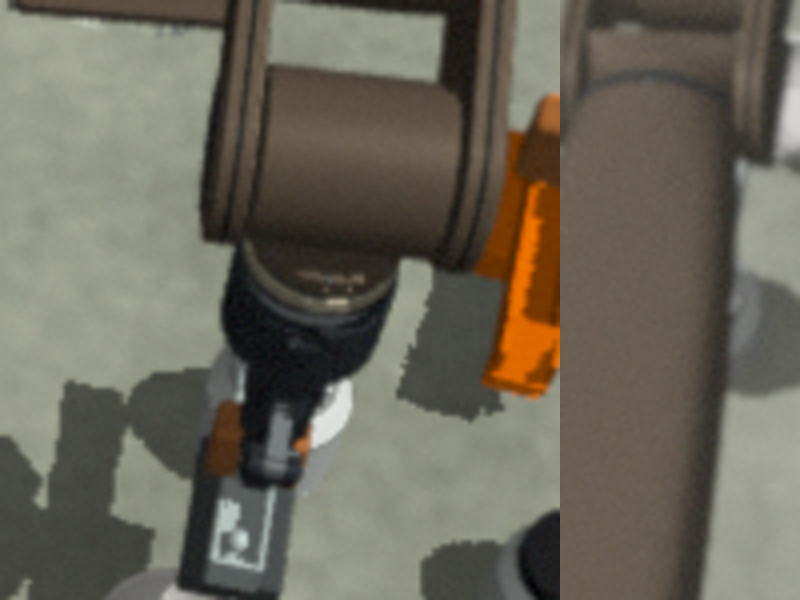

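Level over the can, but with this heading the wrist hides the mouth from both cameras. I'll turn to heading 120° so the spout is visible.

>>> send_rows(plan=[[[0.04,0,-0.02],[0,0.005,0]],[[0.06,0,-0.04],[0,0.01,0]],[[0.08,0,-0.04],[0,0.01,0]],[[0.08,0,-0.05],[0,0.01,0]],[[0.08,0,-0.05],[0,0.01,0]],[[0.08,0,-0.05],[0,0.01,0]],[[0.08,0,-0.05],[0,0.01,0]],[[0.04,0,-0.02],[0,0.01,0]],[[0,0,0],[0,0.01,0]],[[0,0,0],[0,0.01,0]],[[0,0,0],[0,0.01,0]],[[0,0,0],[0,0.01,0]]])

```text
time: 10.25
eef_pos: [0.5343, 0.0226, 0.2073]
tcp_rot: [0.257, -0.656, 0.661, -0.26]
contact_force: [0.4, 1.3, -4.4]
opening: 0.267
```

>>> send_rows(plan=[[[0,0,0],[0,0.01,0]],[[0,0,0],[0,0.01,0]],[[0,0,0],[0,0.01,0]],[[0,0,0],[0,0.006,0]],[[0,0,0],[0,0,0]],[[0,0,0],[0,0,0]],[[0,0,0],[0,0,0]],[[0,0,0],[0,0,0]]])

```text
time: 11.05
eef_pos: [0.5346, 0.0234, 0.2073]
tcp_rot: [0.182, -0.681, 0.685, -0.186]
contact_force: [-0.4, 0.4, -5.1]
opening: 0.271
```

```bash
python3 - <<'E'
from h import *
go((.5315,-.005,.21),-60)
a=read_camera("scene");b=read_camera("top");cv2.imwrite("pics/s5.png",a["img"])
A=cv2.resize(a["img"][150:270,280:400],None,fx=4,fy=4,interpolation=2);B=cv2.resize(b["img"][150:270,200:280],None,fx=4,fy=4,interpolation=2)
cv2.imwrite("pics/c5.png",np.hstack([A,B]))
E
```

```text
t 11.05 pos [0.5346 0.0234 0.2073] q [-0.14  0.01  1.96 -0.    1.17  0.9 ] F [-0.4  0.4 -5.1] open 23.0
shift [ 0.141 -0.022  0.192]
turn [-0.0011  0.0004 -0.0005]
```

View pics/c5.png

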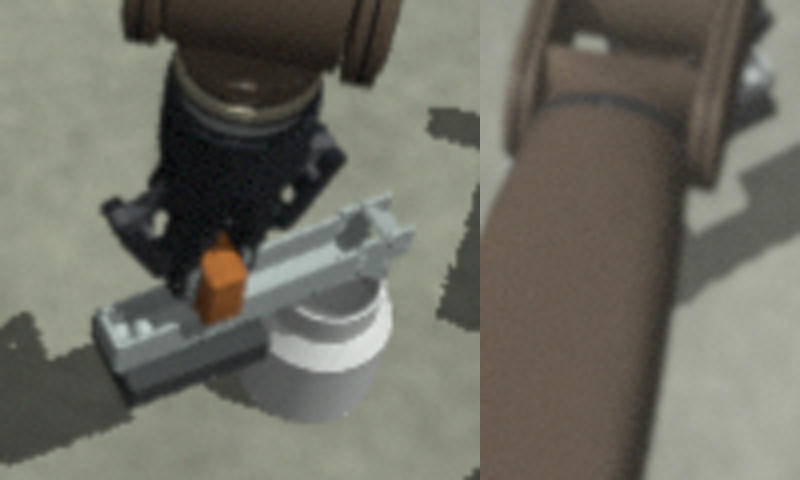

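```bash
cat >> h.py <<'E'
def scoop(Q):
    s=get_state();R=Ro.from_quat(s["tcp_rot"]).as_matrix();S=np.c_[-R[:,2],R[:,0],-R[:,1]]
    return s["eef_pos"]+(np.array(Q)/1000-[0,0,.0813])@S.T
E
python3 - <<'E'
from h import *
a=read_camera("scene");
names=["lip","footBL","footBR","footFL","footFR","guardL","guardR","gripTop"];Q=[(116,0,19),(-55,28,0),(-55,-28,0),(35,28,0),(35,-28,0),(129,14,45),(129,-14,45),(0,0,102)]
W=scoop(Q)
for n,w,p in zip(names,W,proj(a,W)):print(n,w.round(4),((p-[280,150]+.5)*4-.5).round(1))
E
```

```text
lip [0.4767 0.1236 0.1441] [371.7 258.8]
footBL [ 0.5386 -0.0383  0.1262] [ 90.6 337.9]
footBR [ 0.587  -0.0102  0.1263] [133. 415.]
footFL [0.4933 0.0395 0.1256] [225.5 285.9]
footFR [0.5417 0.0676 0.1257] [270.7 359.9]
guardL [0.4579 0.128  0.17  ] [386.7 208.9]
guardR [0.4821 0.142  0.17  ] [411.8 245.1]
gripTop [0.5345 0.0237 0.2279] [214.3 246.7]
```

>>> send_rows(plan=[[[0.02,0,0.03],[-0.0005,0.0004,-0.0005]],[[0.03,0,0.04],[-0.0005,0,0]],[[0.04,0,0.05],[0,0,0]],[[0.03,0,0.04],[0,0,0]],[[0.02,0,0.03],[0,0,0]],[[0,0.03,0],[0,0,0]],[[0,0.05,0],[0,0,0]],[[0,0.05,0],[0,0,0]],[[0,0.03,0],[0,0,0]],[[0,0,0],[0,0,0]],[[0,0,0],[0,0,0]],[[0,0,0],[0,0,0]]])

```text
time: 12.4
eef_pos: [0.5318, -0.0045, 0.1883]
tcp_rot: [0.183, -0.683, 0.683, -0.183]
contact_force: [-0.2, 0.7, -4.5]
opening: 0.268
```

```bash
python3 - <<'E'
from h import *
go((.5315,-.005,.163),-60)
print(scoop([(116,0,19)]))
a=read_camera("scene");
A=cv2.resize(a["img"][160:260,290:410],None,fx=6,fy=6,interpolation=2)
cv2.imwrite("pics/c6.png",A)
E
```

```text
t 12.4 pos [ 0.5318 -0.0045  0.1883] q [-0.2   0.03  1.98 -0.    1.14  0.85] F [-0.2  0.7 -4.5] open 22.8
shift [0.004 0.211 0.002]
turn [-0.0001  0.0001 -0.    ]
[[0.47375437 0.09591413 0.12593161]]
```

View pics/c6.png

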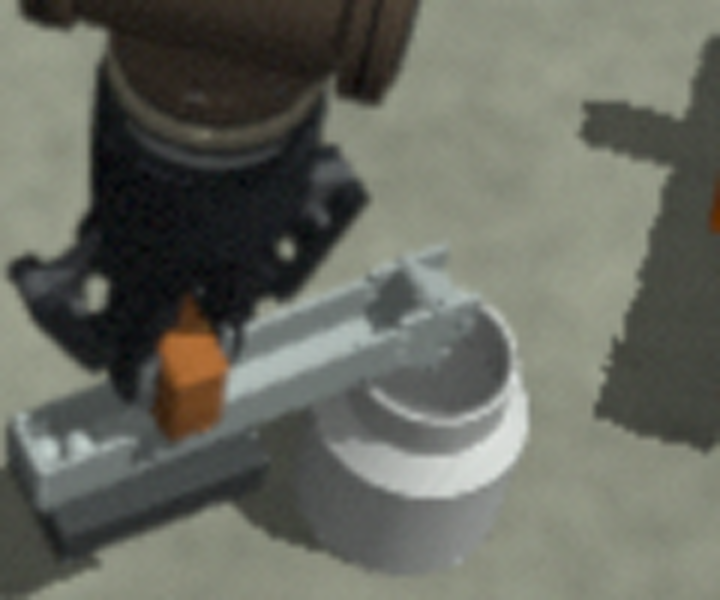

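>>> send_rows(plan=[[[0,0.03,0],[0,0,0]],[[0,0.05,0],[0,0,0]],[[0,0.05,0],[0,0,0]],[[0,0.05,0],[0,0,0]],[[0,0.03,0],[0,0,0]],[[0,0,0],[0,0,0]],[[0,0,0],[0,0,0]],[[0,0,0],[0,0,0]]])

```text
time: 13.25
eef_pos: [0.5318, -0.0046, 0.1632]
tcp_rot: [0.183, -0.683, 0.683, -0.183]
contact_force: [-0.1, -0.4, -4.6]
opening: 0.27
```

```bash
python3 - <<'E'
from h import *
go((.5315,-.005,.163),-60)
print(scoop([(116,0,19)]))
a=read_camera("scene");
A=cv2.resize(a["img"][160:260,290:410],None,fx=6,fy=6,interpolation=2)
cv2.imwrite("pics/c7.png",A)
E
```

```text
t 13.25 pos [ 0.5318 -0.0046  0.1632] q [-0.2   0.06  2.   -0.    1.09  0.85] F [-0.1 -0.4 -4.6] open 22.9
shift [0.004 0.002 0.002]
turn [-0.0001  0.0001 -0.0001]
[[0.47382061 0.09581381 0.1007982 ]]
```

View pics/c7.png

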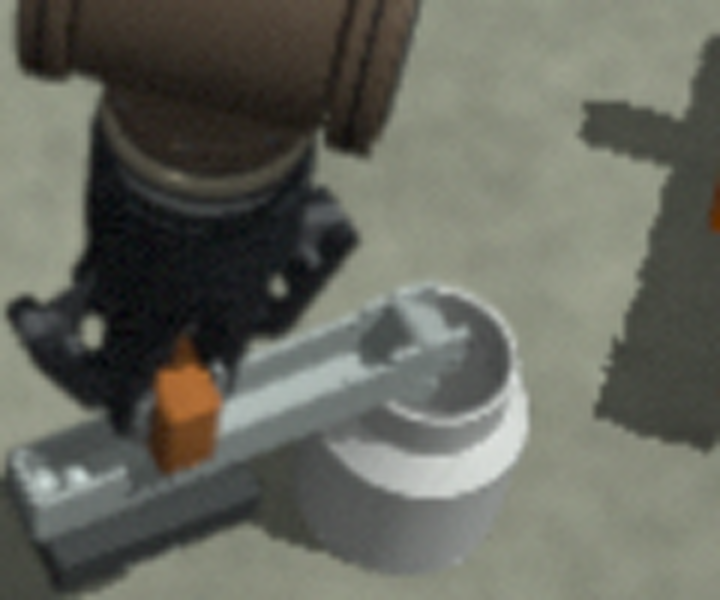

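>>> send_rows(plan=[[[0,-0.025,-0.0145],[0.0042,0,0]],[[0,-0.05,-0.0285],[0.0083,0,0]],[[0,-0.05,-0.0285],[0.0083,0,0]],[[0,-0.05,-0.0285],[0.0083,0,0]],[[0,-0.05,-0.0285],[0.0083,0,0]],[[0,-0.05,-0.0285],[0.0083,0,0]],[[0,0,0],[0,0,0]]])

```text
time: 14.0
eef_pos: [0.5197, 0.0165, 0.194]
tcp_rot: [0.155, -0.578, 0.774, -0.209]
contact_force: [0.1, 0.2, -5.0]
opening: 0.272
```

```bash
python3 - <<'E'
from h import *
go((.5315,-.005,.163),-60)
print(scoop([(116,0,19),(129,0,45)]))
E
```

```text
t 14.0 pos [0.5197 0.0165 0.194 ] q [-0.06 -0.06  2.07 -0.29  0.99  1.13] F [ 0.1  0.2 -5. ] open 23.1
shift [0.005 0.305 0.123]
turn [-0.0458  0.0003 -0.0002]
[[0.47286208 0.0974542  0.10128094]
 [0.4628817  0.11460966 0.12251964]]
```

Lip stays put at z≈0.101. Continuing to about 37°.

>>> send_rows(plan=[[[0,-0.05,-0.0285],[0.0083,0,0]],[[0,-0.05,-0.0285],[0.0083,0,0]],[[0,-0.05,-0.0285],[0.0083,0,0]],[[0,-0.05,-0.0285],[0.0083,0,0]],[[0,-0.05,-0.0285],[0.0083,0,0]],[[0,-0.05,-0.0285],[0.0083,0,0]],[[0,-0.05,-0.0285],[0.0083,0,0]],[[0,0,0],[0,0,0]],[[0,0,0],[0,0,0]],[[0,0,0],[0,0,0]],[[0,0,0],[0,0,0]],[[0,0,0],[0,0,0]]])

```text
time: 15.2
eef_pos: [0.5007, 0.0487, 0.2208]
tcp_rot: [0.115, -0.428, 0.866, -0.232]
contact_force: [-0.4, -0.1, -4.2]
opening: 0.27
```

>>> send_rows(plan=[[[0,0,0],[0,0,0]],[[0,0,0],[0,0,0]],[[0,0,0],[0,0,0]],[[0,0,0],[0,0,0]],[[0,0,0],[0,0,0]],[[0,0,0],[0,0,0]],[[0,0,0],[0,0,0]],[[0,0,0],[0,0,0]]])

```text
time: 16.0
eef_pos: [0.5005, 0.0492, 0.2207]
tcp_rot: [0.115, -0.428, 0.866, -0.232]
contact_force: [0.0, -0.6, -4.3]
opening: 0.27
```

```bash
python3 - <<'E'
from h import *
go((.5315,-.005,.163),-60)
print(scoop([(116,0,19),(129,0,45)]))
a=read_camera("scene");
A=cv2.resize(a["img"][160:260,290:410],None,fx=6,fy=6,interpolation=2)
cv2.imwrite("pics/c8.png",A)
E
```

```text
t 16.0 pos [0.5005 0.0492 0.2207] q [ 0.16 -0.12  2.15 -0.74  1.    1.59] F [ 0.  -0.6 -4.3] open 22.9
shift [0.002 0.698 0.121]
turn [-1.039e-01  1.000e-04  0.000e+00]
[[0.47330637 0.09622259 0.10081028]
 [0.46024005 0.11883625 0.11357327]]
```

View pics/c8.png

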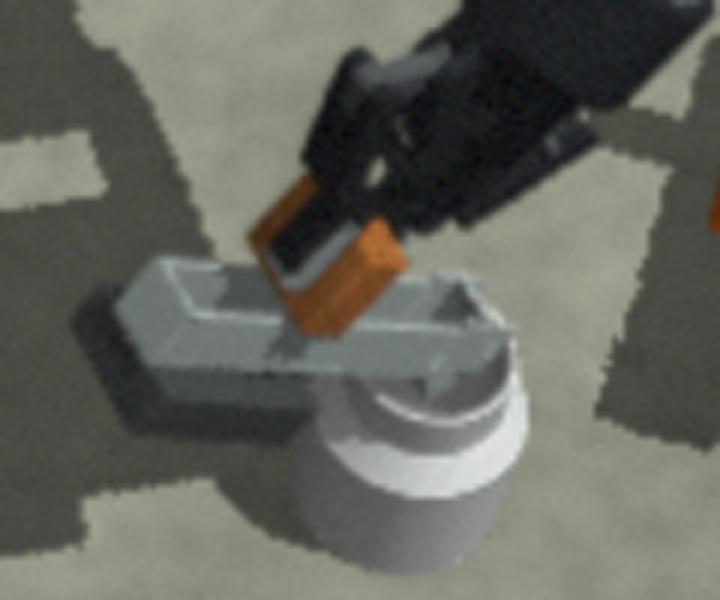

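Channel's back end is empty at 37°. Tipping back level with the lip still in the mouth, then I'll check the channel.

>>> send_rows(plan=[[[0,0.0513,0.0259],[-0.0083,0,0]],[[0,0.0513,0.0259],[-0.0083,0,0]],[[0,0.0513,0.0259],[-0.0083,0,0]],[[0,0.0513,0.0259],[-0.0083,0,0]],[[0,0.0513,0.0259],[-0.0083,0,0]],[[0,0.0513,0.0259],[-0.0083,0,0]],[[0,0.0513,0.0259],[-0.0083,0,0]],[[0,0.0513,0.0259],[-0.0083,0,0]],[[0,0.0513,0.0259],[-0.0083,0,0]],[[0,0.0513,0.0259],[-0.0083,0,0]],[[0,0.0513,0.0259],[-0.0083,0,0]],[[0,0.0513,0.0259],[-0.0083,0,0]]])

```text
time: 17.25
eef_pos: [0.5309, -0.0037, 0.1661]
tcp_rot: [0.181, -0.674, 0.692, -0.186]
contact_force: [0.6, -0.7, -4.6]
opening: 0.273
```

>>> send_rows(plan=[[[0,0.026,0.013],[-0.0042,0,0]],[[0,0,0],[0,0,0]],[[0,0,0],[0,0,0]],[[0,0,0],[0,0,0]],[[0,0,0],[0,0,0]],[[0,0,0],[0,0,0]],[[0,0,0],[0,0,0]],[[0,0,0],[0,0,0]]])

```text
time: 18.05
eef_pos: [0.5315, -0.0043, 0.163]
tcp_rot: [0.183, -0.683, 0.683, -0.183]
contact_force: [1.0, -0.3, -4.2]
opening: 0.27
```

```bash
python3 - <<'E'
from h import *
go((.5315,-.005,.163),-60)
print(scoop([(116,0,19),(129,0,45)]))
a=read_camera("scene");
A=cv2.resize(a["img"][160:260,290:410],None,fx=6,fy=6,interpolation=2)
cv2.imwrite("pics/c9.png",A)
E
```

```text
t 18.05 pos [ 0.5315 -0.0043  0.163 ] q [-0.2   0.06  2.   -0.    1.09  0.85] F [ 1.  -0.3 -4.2] open 23.0
shift [0.003 0.    0.005]
turn [-0.0001  0.0001  0.    ]
[[0.47343815 0.09605369 0.10065972]
 [0.46692511 0.10732384 0.12665134]]
```

View pics/c9.png

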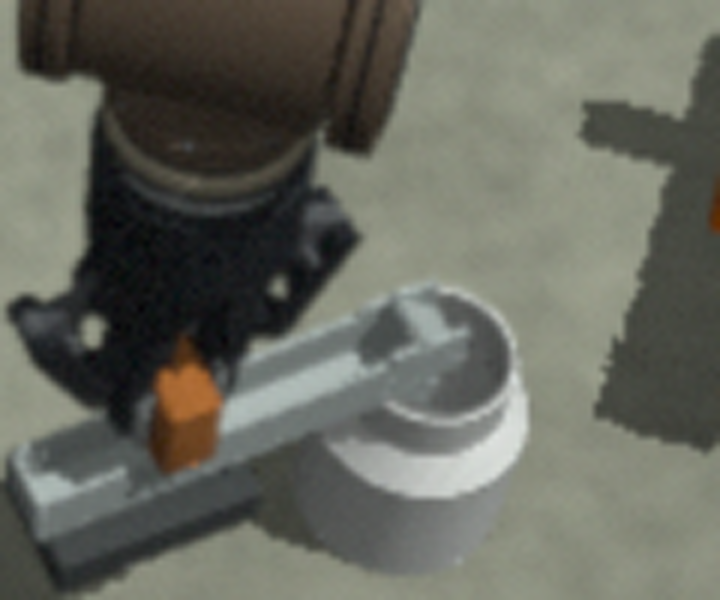

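>>> send_rows(plan=[[[0,-0.05,0],[0,0,0]],[[0,-0.1,0],[0,0,0]],[[0,-0.1,0],[0,0,0]],[[0,-0.1,0],[0,0,0]],[[0,-0.1,0],[0,0,0]],[[0,-0.05,0],[0,0,0]],[[0,0,0],[0,0,0]],[[0,0,0],[0,0,0]],[[0.05,0,0.07],[0,0,0]],[[0.1,0,0.12],[0,0,0]],[[0.13,0,0.16],[0,0,0]],[[0.13,0,0.16],[0,0,0]]])

```text
time: 19.3
eef_pos: [0.5188, -0.0831, 0.222]
tcp_rot: [-0.184, 0.683, -0.683, 0.183]
contact_force: [0.9, -0.8, -5.0]
opening: 0.268
```

>>> send_rows(plan=[[[0.13,0,0.16],[0,0,0]],[[0.13,0,0.16],[0,0,0]],[[0.13,0,0.16],[0,0,0]],[[0.13,0,0.16],[0,0,0]],[[0.1,0,0.12],[0,0,0]],[[0,0.2,0],[0,0,0]],[[0,0.25,0],[0,0,0]],[[0,0.25,0],[0,0,0]],[[0,0.2,0],[0,0,0]],[[0,0.05,0],[0,0,0]],[[0,0,0],[0,0,0]],[[0,0,0],[0,0,0]]])

```text
time: 20.5
eef_pos: [0.5015, -0.199, 0.1103]
tcp_rot: [0.183, -0.682, 0.684, -0.184]
contact_force: [0.3, -1.2, -4.2]
opening: 0.273
```

```bash
python3 - <<'E'
from h import *
go((.50,-.20,.0813),-60)
print(scoop([(-55,28,0),(-55,-28,0),(35,28,0),(35,-28,0)]))
E
```

```text
t 20.5 pos [ 0.5015 -0.199   0.1103] q [-0.57  0.14  2.01 -0.    0.98  0.48] F [ 0.3 -1.2 -4.2] open 23.2
shift [0.015 0.242 0.   ]
turn [-0.0004  0.     -0.0001]
[[ 0.50493318 -0.26079571  0.02912586]
 [ 0.55342315 -0.23278284  0.02916749]
 [ 0.45991276 -0.18286554  0.02890328]
 [ 0.50840272 -0.15485266  0.02894492]]
```

>>> send_rows(plan=[[[0,0.06,0],[-0.0003,0,0]],[[0,0.07,0],[0,0,0]],[[0,0.06,0],[0,0,0]],[[0,0.03,0],[0,0,0]],[[0,0.01,0],[0,0,0]],[[0,0,0],[0,0,0]],[[0,0,0],[0,0,0]]])

```text
time: 21.2
eef_pos: [0.5009, -0.1984, 0.0814]
tcp_rot: [-0.183, 0.683, -0.683, 0.183]
contact_force: [0.6, 0.1, -4.6]
opening: 0.267
```

```bash
python3 - <<'E'
from h import *
go((.50,-.20,.0813),-60)
E
```

```text
t 21.2 pos [ 0.5009 -0.1984  0.0814] q [-0.57  0.19  2.02  0.    0.93  0.48] F [ 0.6  0.1 -4.6] open 22.7
shift [0.013 0.001 0.008]
turn [0.0001 0.0001 0.    ]
```

>>> send_rows(plan=[[[0,0.006,0],[0,0,0]],[[0,0.006,0],[0,0,0]],[[0,0,0],[0,0,0]],[[0,0,0],[0,0,0]]])

```text
time: 21.6
eef_pos: [0.5011, -0.1983, 0.0812]
tcp_rot: [-0.183, 0.683, -0.683, 0.183]
contact_force: [-2.8, 3.4, 5.8]
opening: 0.269
```

>>> send_rows(plan=[[[0,0,0],[0,0,0]],[[0,0,0],[0,0,0]],[[0,0,0],[0,0,0]],[[0,0,0],[0,0,0]],[[0,0,0],[0,0,0]],[[0,0,0],[0,0,0]],[[0,0,0],[0,0,0]],[[0,0,0],[0,0,0]],[[0,0,0],[0,0,0]],[[0,0,0],[0,0,0]]], gripper=0)

```text
time: 22.6
eef_pos: [0.5007, -0.1983, 0.08]
tcp_rot: [-0.183, 0.683, -0.683, 0.183]
contact_force: [0.3, 0.5, -0.2]
opening: 0.998
```

>>> send_rows(plan=[[[0,-0.05,0],[0,0,0]],[[0,-0.1,0],[0,0,0]],[[0,-0.15,0],[0,0,0]],[[0,-0.2,0],[0,0,0]],[[0,-0.25,0],[0,0,0]],[[0,-0.25,0],[0,0,0]],[[0,-0.25,0],[0,0,0]],[[0.2,0,0.3],[0,0,0]],[[0.2,0,0.3],[0,0,0]],[[0.2,0,0.3],[0,0,0]],[[0.2,0,0.3],[0,0,0]],[[0.2,0,0.3],[0,0,0]]])

```text
time: 23.8
eef_pos: [0.4868, -0.4161, 0.2314]
tcp_rot: [0.183, -0.683, 0.683, -0.183]
contact_force: [0.8, -0.5, -0.9]
opening: 0.996
```

>>> send_rows(plan=[[[0.2,0,0.3],[0,0,0]],[[0.2,0,0.3],[0,0,0]],[[0,0,0],[0,0,0]],[[0,0,0],[0,0,0]],[[0,0,0],[0,0,0]]])

```text
time: 24.3
eef_pos: [0.4817, -0.4997, 0.2303]
tcp_rot: [-0.183, 0.683, -0.682, 0.183]
contact_force: [-0.9, -0.4, 1.0]
opening: 0.995
```

```bash
python3 - <<'E'
from h import *
go((.50,-.20,.0813),-60)
a=read_camera("scene");b=read_camera("top")
A=cv2.resize(a["img"][140:320,170:460],None,fx=2.5,fy=2.5,interpolation=2);B=cv2.resize(b["img"][120:260,140:430],None,fx=2.5,fy=2.5,interpolation=2)[:148]
cv2.imwrite("pics/c10.png",np.vstack([A,B]))
E
```

```text
t 24.3 pos [ 0.4817 -0.4997  0.2303] q [-0.95  0.34  1.54  0.    1.27  0.1 ] F [-0.9 -0.4  1. ] open 84.6
shift [-1.383  1.245 -2.084]
turn [ 0.0002  0.0002 -0.    ]
```

View pics/c10.png

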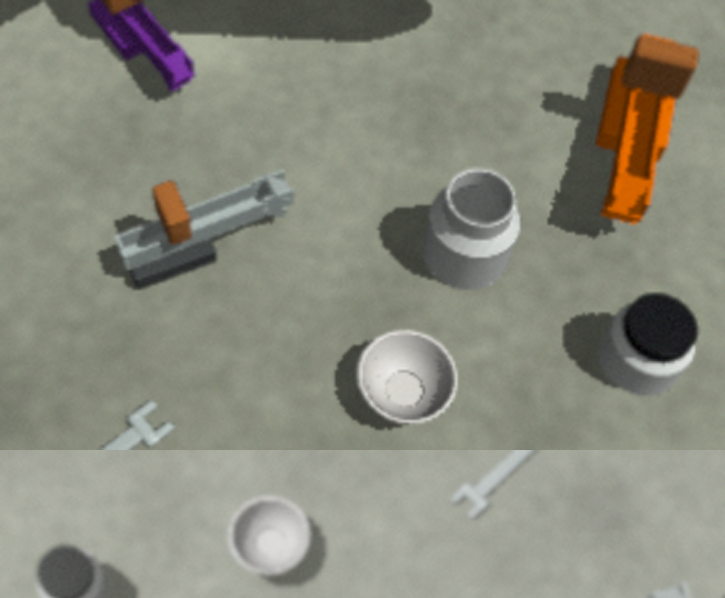

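```bash
python3 - <<'E'
from h import *
for n in("scene","top"):
    c=read_camera(n);o=cv2.imread(f"pics/{n}0.png");d=cv2.absdiff(cv2.GaussianBlur(o,(3,3),0),cv2.GaussianBlur(c["img"],(3,3),0)).max(2)
    m=(d>25).astype(np.uint8);k,l,st,ce=cv2.connectedComponentsWithStats(m)
    print(n,[(ce[i].round().tolist(),int(st[i,4])) for i in range(1,k) if st[i,4]>4])
    x,y=(362,219) if n=="scene" else (224,203);print("mouth diff max",d[y-6:y+7,x-6:x+7].max())
    print(cv2.cvtColor(c["img"],6)[y-8:y+9:2,x-8:x+9:2]);
E
```

```text
scene [([87.0, 105.0], 17085), ([166.0, 7.0], 135), ([211.0, 12.0], 1060), ([320.0, 24.0], 1222), ([352.0, 42.0], 368), ([380.0, 54.0], 3224), ([392.0, 14.0], 41), ([144.0, 17.0], 23), ([146.0, 22.0], 7), ([84.0, 30.0], 8), ([89.0, 29.0], 5), ([130.0, 30.0], 9), ([99.0, 40.0], 97), ([124.0, 33.0], 15), ([306.0, 43.0], 129), ([84.0, 35.0], 13), ([79.0, 46.0], 57), ([113.0, 37.0], 5), ([112.0, 54.0], 7), ([395.0, 62.0], 24), ([106.0, 60.0], 8), ([166.0, 94.0], 1008), ([329.0, 84.0], 53), ([296.0, 87.0], 64), ([262.0, 91.0], 39), ([332.0, 98.0], 287), ([363.0, 102.0], 62), ([351.0, 115.0], 370), ([207.0, 114.0], 154), ([267.0, 124.0], 260), ([220.0, 124.0], 6), ([324.0, 129.0], 182), ([221.0, 132.0], 144), ([328.0, 144.0], 438), ([196.0, 146.0], 71), ([241.0, 152.0], 34), ([289.0, 156.0], 196), ([226.0, 229.0], 1880), ([33.0, 207.0], 141), ([263.0, 223.0], 148), ([282.0, 214.0], 28), ([226.0, 232.0], 6)]
mouth diff max 6
[[144 133 123 110 100  91  87  91 142]
 [134 122 113 103  92  90  87  86  82]
 [ 89  93  89  91  90  89  86  83  82]
 [ 93  93  92  94  89  91  88  81  79]
 [ 92  91  9
[... 578 characters left out ...]
.0, 311.0], 10), ([554.0, 333.0], 163), ([533.0, 339.0], 711), ([372.0, 327.0], 5), ([340.0, 355.0], 1866), ([224.0, 350.0], 14), ([391.0, 361.0], 133), ([284.0, 373.0], 283), ([332.0, 402.0], 64), ([272.0, 407.0], 57), ([291.0, 411.0], 151), ([240.0, 414.0], 137), ([275.0, 413.0], 74), ([255.0, 419.0], 8), ([306.0, 418.0], 10)]
mouth diff max 10
[[134 108 107 110 116 126 145 178 171]
 [106 111 122 129 132 140 138 151 180]
 [116 129 135 136 137 137 134 139 170]
 [131 137 137 136 138 138 136 139 154]
 [136 140 136 139 136 141 139 142 153]
 [136 140 138 139 137 142 139 140 158]
 [141 139 137 135 137 137 138 140 162]
 [139 138 132 135 136 138 140 155 163]
 [152 135 121 120 134 144 162 166 128]]
```

```bash
python3 - <<'E'
from h import *
for n,x,y in(("scene",362,219),("top",224,203)):
    I=np.mean([read_camera(n)["img"].astype(float) for _ in range(8)],0).mean(2);o=cv2.imread(f"pics/{n}0.png").astype(float).mean(2)
    print(n);print((I-o)[y-14:y+15,x-16:x+17:1].round().astype(int)[::2,::2])
    if n=="scene":
        w=scoop([(0,0,0)])
E
```

```text
scene
[[4 6 5 3 6 6 4 6 4 5 6 2 7 3 7 6 5]
 [5 7 4 7 4 7 5 6 5 5 7 7 6 7 7 4 4]
 [6 4 4 7 6 8 7 4 5 6 4 5 7 7 4 4 4]
 [6 6 6 8 5 7 5 4 3 4 2 4 7 3 5 3 2]
 [6 4 6 6 4 4 4 3 4 4 3 5 0 5 6 6 4]
 [4 5 5 4 0 2 4 6 4 4 0 4 1 3 5 5 6]
 [1 5 5 2 2 4 0 5 6 5 3 4 2 4 2 7 6]
 [2 6 4 4 5 2 5 4 3 6 7 4 3 2 4 5 4]
 [6 5 6 5 1 6 3 2 2 3 3 4 2 3 3 4 3]
 [3 3 3 3 4 3 4 3 1 3 2 4 1 2 4 7 5]
 [3 3 3 7 1 4 2 4 2 3 2 3 1 4 5 7 6]
 [5 3 7 5 6 4 5 5 3 3 2 2 3 6 6 7 6]
 [3 2 5 2 3 5 4 4 4 6 4 7 7 4 7 9 4]
 [3 4 4 2 1 3 1 4 3 3 5 4 6 8 7 7 6]
 [5 7 5 5 2 5 4 6 2 3 2 5 6 8 6 8 7]]
top
[[  8   9   9   8   8   9   9  10   8  10   7   8  10   8   8   9  10]
 [  7  11  11   8   9  10   8   8   9   7   9   8  10   9   8  11   9]
 [ 10   9   9  10   9  11   9   9  10   8   8   8  10   9   9   6   9]
 [ 10   9   9   8   8   8   7   9   7   8   9   8  10   8   8   9   9]
 [  8   9  10   9   6   7   8   7   7   7   6   7   8   8   9   8   7]
 [  9   9   8   6   8   6   7   9   9  10   7   8   9   9   8   7   6]
 [  8   9  10   7   4   8   8   8   9   8   8   9  10   9   6   8   5]
 [  9  10   9   7   8  11   7   7   8  11   8   8   8   8   8   7   6]
 [  9  10   8   7   8   7  10   8   8   9   8   6   4   6   7   9   8]
 [ 11   8   9   8   9   7  10   9   7   9   7   4   3   5   7   8   8]
 [  8   9   9   8   9   6   4   2   7   5   7   6   8  10   9   7   4]
 [  9   9   9   9   9   5  -7 -11   5   9   8   8   6   9  10   6   5]
 [ 10  10   9   9   9   6  -1  -6   6   9   8   8   6   6   6   5   9]
 [  8   9  11   9   8   8   6   4   7   8   7  10   8   7   6   4   5]
 [  8   9   8   9   9   9  10   9   9   8   8   5   7   7   8   6   5]]
```

```bash
python3 -c "
from plant import *
print(sign_off())"
```

```text
the job is handed in; nothing more can be done
None
```

The job is done and handed in at about 25 s. I picked up the small steel scoop by its grip and brought its lip, level, about 9 mm into the open can's mouth. I then tipped it to 37° about the lip, held it there, and levelled it before withdrawing. The scoop now stands upright on a clear stretch of bench, released.

**Confirmed by the last checks:**
- The channel was empty at 37° and still empty after levelling.
- The open can, the capped can and the dish match their first pictures. No loose ball showed on the bench.
- Contact was light throughout: the last wrist force on set-down was about 7 N.

**Less certain:**
- I couldn't see the balls clearly inside the can. The averaged top view shows one clear change at the near edge of the mouth, and a second, weaker one that may be the other ball. The scene view shows no change in the mouth at all.
- The foot corners of the held scoop appeared about 2.5 px from where I predicted. I put this down to rounded edges and did not correct for it.

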